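# Change the polishing machine from the yellow speed to the green speed

## Task

The polishing machine is stopped and still stands in its yellow speed; change it to the green speed. With the fingertips, push the black-knobbed gear lever out of the yellow slot (far left of the gate, seen from the robot) back into the neutral crossway, across to the middle, and away from the robot into the green slot until it is fully home, then leave it. Only push the lever: do not grip or force it, do not run it into any other slot, and leave everything else on the bench and on the machine where it stands.

Things in the scene. Friction and masses are not known exactly. Their poses are not given: they have to be found in the camera images.
- polisher: Bench polishing machine, fixed, turned by up to 0.3 rad. Grey gear casing 220 mm deep (x), 330 mm wide, top at 189 mm; blue motor to the right (-y); buffing wheel under a green hood to the left (hood top at 242 mm); tool tray (floor at 192 mm) on the casing right of the gate. Origin on the bench straight under the gate's middle; x points away from the robot (far), y left, z up.
- gate_center (a point): Middle of the steel gate plate's top face (112 x 112 mm, 205 mm above the bench), in the polisher's axes: middle of the neutral crossway, which runs 62 mm along y. Three straight slots cross it along x, at y = +24 (left), 0 and -24 mm (right), each reaching 30 mm to the far side (+x) and 30 mm to the near side. All are 14 mm wide; rounded corners guide the lever into a slot.
- green_dot (a point): Green dot, 13 mm wide, on the plate beyond the end of the middle far slot, 40.5 mm from the gate's middle. A dot marks each slot: far row yellow (left), green (middle), blue (right); near row white, orange, red.
- gear_lever: The gear lever: black ball knob of 36 mm diameter on a straight steel shank of 9 mm diameter that comes up through the gate. Origin: the knob's centre (298 mm above the bench with the lever upright); z runs up along the shank. The shank runs against the gate's edges, so the lever moves only along crossway and slots. Friction holds it wherever it is left; 2 to 4 N at the knob moves it.
- lever_pivot (a point): The lever's pivot inside the casing, 123 mm above the bench under the gate's middle, 175 mm from the knob's centre. In the polisher's axes, from this point, the knob's centre lies at x = 175 sin(along), y = 175 cos(along) sin(across), z = 175 cos(along) cos(across) mm.
- lever_across (a joint): Tilt of the lever across the gate, rad, positive to the machine's left (+y): about 0.29 in the left slots, 0 in the middle ones, -0.29 in the right ones, with about 0.03 of play.
- lever_along (a joint): Tilt of the lever along the slots, rad, positive to the far side (+x): 0 in the neutral crossway, about 0.31 when fully home against the end of the green slot (middle, far). It starts at 0.20 to 0.27 in the yellow slot (left, far); pushed on past neutral there it would run into the white slot.
- brass_vase: Brass-coloured scalloped vase, open at the top, 90 mm wide, 200 mm high, standing on the bench in front of the motor. Origin: centre of its underside. Not to be moved.
- steel_vase: Steel scalloped vase, 110 mm wide, 160 mm high, on the bench left of the machine. Origin: centre of its underside. Not to be moved.
- small_vase: Small brass-coloured scalloped vase, 72 mm wide, 85 mm high, on the bench left of or behind the machine. Origin: centre of its underside. Not to be moved.
- paste_tin: Round tin of polishing paste, 84 mm wide, 50 mm high, on the bench left of or behind the machine. Origin: centre of its underside. Not to be moved.
- spray_bottle: Green spray bottle with a black trigger head, 72 mm wide, 194 mm high, on the bench behind the machine. Origin: centre of its underside. Not to be moved.
- compound_bar: Red-brown bar of polishing compound, 75 x 36 x 30 mm, lying in the tray on the casing. Origin: centre of its underside. Not to be moved.
- spanner: Steel double-ended spanner, 126 mm long, 6 mm thick, lying in the tray on the casing beside the gate. Origin: centre of its underside, x along it. Not to be moved.

How it is judged:
By the outcome, as a careful person would: the job done as asked, in the order asked, and still so for the second after the job is handed in, with the robot touching nothing.
It also fails if it takes over 54 s, if anything falls off the work surface, if the arm or the gripper's body presses on something with over 40 N, if the wrist force passes 120 N, or if a joint passes its speed limit or range.

## Robot

A 6-joint arm with a two-finger parallel gripper is mounted at the origin on the work surface. World frame = base frame: x ahead of the robot, y to its left, z up, the work surface at z = 0. Lengths are in mm, angles in degrees, forces in N, time in s.
With the tool pointing down it reaches from about 350 to 850 mm from the base axis. Payload 8.1 kg.
Tool frame: the origin (TCP) lies between the finger pads; the fingertips stand 22 mm ahead of it and the grasp point (between the pads) lies 3 mm ahead of it; z points along the fingers, y is the line along which they close (so a half turn about z gives the same grasp; the last joint's range is limited). The gripper opens to 85 mm and grips with 20 to 120 N. Pads are 22 mm wide; open, the fingers measure 114 mm over their backs; the gripper's body (76 mm by 85 mm) begins 54 mm behind the grasp point. The pads swing forward as they close: fully open they stand 13 mm farther back than shut.
Start: joints at [71.482, 7.471, 85.268, -0, 87.261, -4.893], TCP at [141.317, 583.125, 253.292] pointing down, gripper open.
Joint ranges: [-169.43, 169.43], [-51.17, 129.36], [1.28, 143.12], [-76.62, 256.62], [0, 156.53], [-152.29, 152.29]. Speed limits (degrees/s): [136.94, 136.94, 159.86, 180, 180, 180].

## Interface

Orientations are given as [roll, pitch, yaw] about the fixed x, y, z axes, in that order (R = Rz(yaw) Ry(pitch) Rx(roll)).
In Python, from bench import r, vision gives the robot as it stands.
- The arm moves only by the tool step_arm, never from a script. Its argument "targets" is a list that holds one entry, the list of rows, each a list of 6 numbers: the shift along the world's x, y, z in mm, then the turn, a rotation vector about the world's x, y, z in rad. In form: [[[x, y, z, rx, ry, rz], ...]]. A call has 1 to 12 rows; each row is the pose to reach, as a shift and turn from the pose commanded when the call began; what a row does not reach only later rows make up. A row lasts 1/12 s, in which the tool goes at most 41.7 mm and 7.16 degrees, less where a joint would pass 70% of its speed; a pose out of reach is approached as far as the arm can. A call with a gripper value outside its range is refused whole. "fingers" is the gripper's target within -1 to 1 (shut at 1, half-way at 0, fully open at -1), set as the call begins (left out, the last holds). The fingers move at their own pace and stop on an object; "newtons" is the grip in N (left out, the last holds). Time passes only in rows, so rows that repeat a pose let the fingers close. It gives the time, the measured TCP pose, the force, the opening and the grip force at its end, in the units of the state.
- r.sense(): the state, without advancing time (a new reading comes with each control period).
- vision.snapshot(name): name is "scene" or "top" or "wrist"; returns a dict with "img" (420x560x3 uint8, blue, green, red), "mtx" (3x3 intrinsics, pixels), "D" ([k1, k2, p1, p2, k3] as OpenCV has them; the pictures are not rectified), "eye" and "attitude" of the camera in the world. Camera axes: x right, y up, looking along -z (the intrinsics and any distortion apply to the point x, -y, -z); pixel columns grow to the right and rows downward; lengths in mm; the calibration is good to about 2 mm. A picture is of the moment at which its call begins. There is no depth.
- r.hand_in(): hands the job in; it is judged then, once.
The state is a dict: "time": time; "joint_pos": joint angles; "qd": joint speeds; "joint_efforts": joint torques, N m; "tool_pos": TCP position; "tcp_rot": TCP orientation; "ft_force": force on the tool from outside, world axes, zero at the start; "wrist_torque": the same for the moment, N m; "finger_gap": finger opening in mm; "grip_force": force on a finger pad.
Only numpy, scipy, OpenCV 4.12 (cv2) and the standard library are available. Lean on these libraries where they do the work, as an engineer would, in place of code of your own. Each camera call takes 0.05 s, during which the arm holds its last target. There are 200 camera calls.

## Working session

There is one attempt and no reset: what is moved stays moved. The work goes in short steps, Python scripts to look and compute and a tool call to move; the robot and the scene stay as the last step left them, time stands still between calls to the robot, and variables do not carry over. Pictures are saved under pics/ and viewed, at most 10 in all, crops included, and the job is handed in when it is done.

Besides the shell and the picture viewer there is one more tool, called after "Call:" as a command line: name --argument value ..., lists and objects as JSON in quotes. step_arm: Moves the arm, as the interface text tells. Its arguments: {"type":"object","properties":{"targets":{"type":"array"},"fingers":{"type":"number"},"newtons":{"type":"number"}},"required":["targets"]}

```bash
mkdir -p pics; ls; python3 - <<'E'
from bench import r, vision
import cv2
for n in("scene","top"):
    s=vision.snapshot(n); cv2.imwrite(f"pics/{n}0.png",s["img"]); print(n,s["mtx"],s["D"],s["eye"],s["attitude"])
print(r.sense())
E
```

```text
pics
scene [[489.89397949   0.         279.73229222]
 [  0.         489.89397949 220.51491436]
 [  0.           0.           1.        ]] [-0.10373875  0.          0.          0.          0.        ] [1267.27619311  580.89177132 1537.337966  ] [ 35.15965419  -0.47051895 125.83447516]
top [[519.66036597   0.         282.41674495]
 [  0.         519.66036597 213.65756953]
 [  0.           0.           1.        ]] [0.0634811 0.        0.        0.        0.       ] [ 380.143264     37.13212304 1613.21920378] [  4.79341486  -0.64281139 -89.05983148]
{'time': 0.1, 'joint_pos': array([ 7.14827801e+01,  7.50917294e+00,  8.53246588e+01, -8.76024644e-04,
        8.72617346e+01, -4.89491837e+00]), 'qd': array([-0.00627157, -0.10258537, -0.26030636, -0.05694483, -0.01144648,
        0.11432595]), 'joint_efforts': array([ 5.54377493e-04, -5.70958436e+01, -5.01932037e+01, -2.23597267e-04,
        8.38158187e-03,  6.02517093e-05]), 'tool_pos': array([141.16525846, 582.67530955, 252.3505499 ]), 'tcp_rot': array([-1.79904708e+02, -7.28277010e-03,  1.66377735e+02]), 'ft_force': array([ 0.80455857, -0.36623662, -0.9096015 ]), 'wrist_torque': array([-0.04004155,  0.02012172, -0.00151794]), 'grip_force': 0.0, 'finger_gap': 85.22489440739503}
```

View pics/scene0.png

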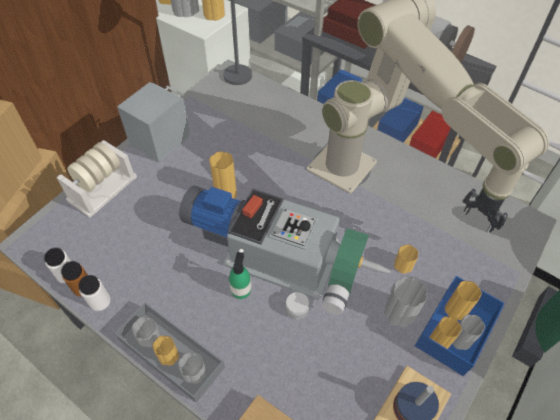

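View pics/top0.png

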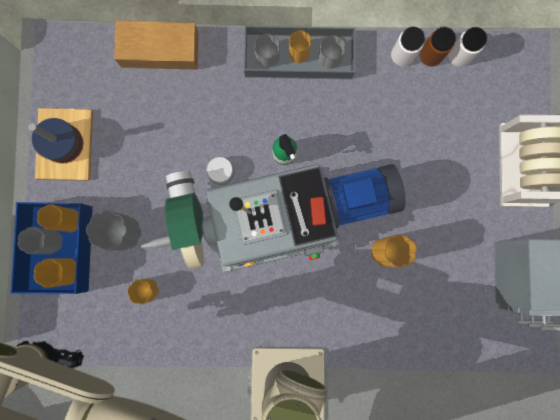

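The scene view shows the polisher with the gate near (295,228). In the top view the gate is near (261,217) and the black knob near (237,204). I'll enlarge both gates to pick out the dots.

```bash
python3 - <<'E'
import cv2,numpy as np
a=cv2.imread("pics/top0.png")[182:252,215:305]; b=cv2.imread("pics/scene0.png")[195:255,260:340]
A=cv2.resize(a,(630,490),interpolation=cv2.INTER_CUBIC)[:, :]; 
B=cv2.resize(b,(640,480),interpolation=cv2.INTER_CUBIC)
cv2.imwrite("pics/c1.png",A);cv2.imwrite("pics/c2.png",B)
E
```

```text
(no output)
```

View pics/c1.png

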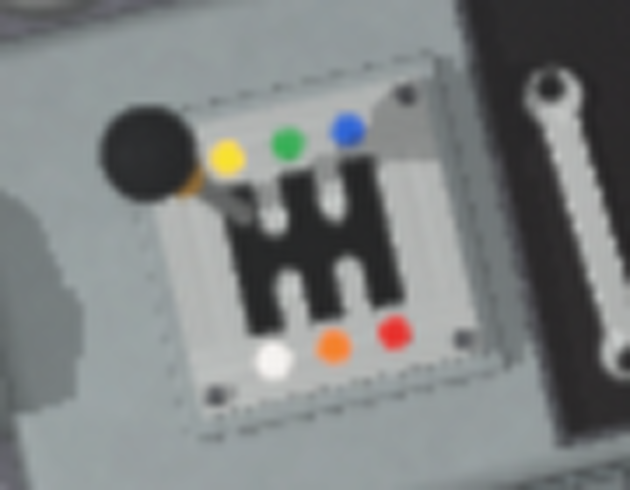

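View pics/c2.png

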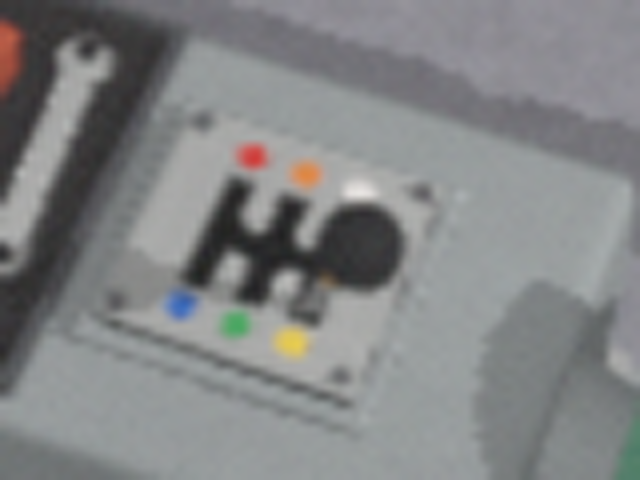

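Top crop (7x): yellow (228,158), green (288,144), blue (348,130), white (273,361), orange (334,347), red (395,333) and knob (148,153). Scene crop (8x): red (252,156), orange (306,174), blue (181,305), green (235,324), yellow (292,343) and knob (361,246).

```bash
cat > h.py <<'E'
import cv2,numpy as np
from scipy.spatial.transform import Rotation as R
from scipy.optimize import least_squares
def ray(s,px):
    u=cv2.undistortPoints(np.array([[px]],float),s["mtx"],np.array(s["D"],float))[0,0]
    d=R.from_euler("xyz",s["attitude"],degrees=True).apply([u[0],-u[1],-1]); return np.array(s["eye"]),d/np.linalg.norm(d)
def tri(rays):
    A=sum(np.eye(3)-np.outer(d,d) for _,d in rays); b=sum((np.eye(3)-np.outer(d,d))@e for e,d in rays)
    p=np.linalg.solve(A,b); return p,[round(float(np.linalg.norm((np.eye(3)-np.outer(d,d))@(p-e))),1) for e,d in rays]
def proj(s,P):
    q=R.from_euler("xyz",s["attitude"],degrees=True).inv().apply(np.atleast_2d(P)-s["eye"])*[1,-1,-1]
    return cv2.projectPoints(q,np.zeros(3),np.zeros(3),s["mtx"],np.array(s["D"],float))[0][:,0]
DOT={"yellow":(40.5,24),"green":(40.5,0),"blue":(40.5,-24),"white":(-40.5,24),"orange":(-40.5,0),"red":(-40.5,-24)}
def knob(along,across): return 175*np.array([np.sin(along),np.cos(along)*np.sin(across),np.cos(along)*np.cos(across)])+[0,0,123]
def world(p,g): # g=x,y,yaw,dz
    return R.from_euler("z",g[2]).apply(np.atleast_2d(p))+[g[0],g[1],g[3]]
E
python3 - <<'E'
from h import *
from bench import r,vision
t=vision.snapshot("top");s=vision.snapshot("scene")
T=dict(yellow=(228,158),green=(288,144),blue=(348,130),white=(273,361),orange=(334,347),red=(395,333),knob=(148,153))
S=dict(red=(252,156),orange=(306,174),blue=(181,305),green=(235,324),yellow=(292,343),knob=(361,246))
tp=lambda k:((T[k][0]+.5)/7-.5+215,(T[k][1]+.5)/7-.5+182)
sp=lambda k:((S[k][0]+.5)/8-.5+260,(S[k][1]+.5)/8-.5+195)
for k in S: print(k,*tri([ray(t,tp(k)),ray(s,sp(k))]))
def f(g):
    res=[]
    for k in DOT:
        P=world((*DOT[k],205),g)
        res.append(proj(t,P)[0]-tp(k))
        if k in S and k!="white": res.append(proj(s,P)[0]-sp(k))
    res.append(proj(t,world(knob(g[4],g[5]),g))[0]-tp("knob"));res.append(proj(s,world(knob(g[4],g[5]),g))[0]-sp("knob"))
    return np.concatenate(res)
o=least_squares(f,[500,50,.2,0,.2,.3]);print(o.x,np.abs(o.fun).max()); g=o.x
print("knob",world(knob(g[4],g[5]),g))
np.save("g.npy",g)
E
```

```text
red [455.48795081  54.22323472 203.37850793] [0.8, 0.8]
orange [449.65930821  77.77822579 203.2113672 ] [0.8, 0.8]
blue [534.30552944  74.0039449  203.42369539] [0.8, 0.8]
green [528.5344793   97.15654998 202.90444905] [0.7, 0.7]
yellow [522.45842415 120.75774729 202.56324152] [1.1, 1.1]
knob [515.51358979 145.16072012 284.79058239] [1.0, 1.0]
[ 4.89189638e+02  8.73307955e+01  2.44988073e-01 -1.77402569e+00
  2.27948480e-01  2.94655891e-01] 0.4505508204584885
knob [[515.54750057 144.95149407 284.35205489]]
```

Call:
step_arm --targets '[[[0,0,40,0,0,0.1],[0,0,80,0,0,0.2],[10,-10,115,0,0,0.3],[35,-36,127,0,0,0.4],[62,-63,127,0,0,0.483],[90,-91,127,0,0,0.483],[118,-120,127,0,0,0.483],[146,-149,127,0,0,0.483],[174,-178,127,0,0,0.483],[202,-207,127,0,0,0.483],[230,-236,127,0,0,0.483],[258,-265,127,0,0,0.483]]]' --fingers 1 --newtons 20

```text
time: 1.2
tool_pos: [400.2, 316.4, 380.3]
tcp_rot: [180.0, 0.0, -165.9]
ft_force: [-1.0, 0.8, -0.9]
finger_gap: 0.1
grip_force: 0.0
```

Call:
step_arm --targets '[[[28,-29,0,0,0,0],[56,-58,0,0,0,0],[84,-87,0,0,0,0],[112,-116,0,0,0,0],[138,-142,0,0,0,0],[152,-156,0,0,0,0],[159,-164,0,0,0,0],[159,-164,0,0,0,0],[159,-164,0,0,0,0]]]'

```text
time: 1.95
tool_pos: [557.9, 154.5, 380.1]
tcp_rot: [180.0, -0.0, -166.0]
ft_force: [-0.4, 1.3, -0.1]
finger_gap: -0.3
grip_force: 0.0
```

```bash
python3 - <<'E'
from h import *
from bench import r,vision
g=np.load("g.npy");s=vision.snapshot("wrist");print(s["eye"],s["attitude"],r.sense()["tool_pos"],r.sense()["ft_force"])
K=world(knob(g[4],g[5]),g);tip=r.sense()["tool_pos"]-[0,0,22]
print(proj(s,K),proj(s,tip))
im=s["img"].copy()
for k in DOT: cv2.circle(im,tuple(np.round(proj(s,world((*DOT[k],205),g))[0]).astype(int).tolist()),3,(255,0,255),1)
cv2.circle(im,tuple(np.round(proj(s,K)[0]).astype(int).tolist()),4,(0,255,255),1)
cv2.imwrite("pics/w1.png",im)
E
```

```text
[487.4935543  136.68281339 499.26398141] [-1.67730071e+01 -1.08086631e-02  1.04026361e+02] [557.63708909 155.1249147  380.30909738] [-0.74215132 -0.31623966  0.07683102]
[[280.31057489 158.37663411]] [[280.31948001 265.47296113]]
```

View pics/w1.png

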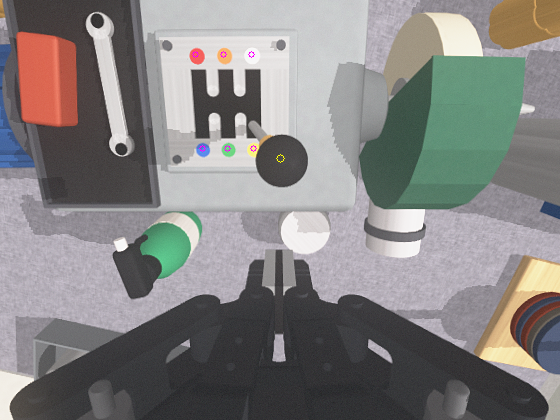

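The overlay fits: the dots and the knob (281,159) lie on their predictions, and the fingertips at (280,265) are on the far side of the knob. Next I descend and push toward neutral.

Call:
step_arm --targets '[[[0,0,-25,0,0,0],[0,0,-50,0,0,0],[0,0,-75,0,0,0],[0,0,-88,0,0,0],[0,0,-88,0,0,0],[-7.8,-1.9,-88,0,0,0],[-13.6,-3.4,-88,0,0,0],[-18.4,-4.6,-88,0,0,0],[-22.3,-5.6,-88,0,0,0],[-26.2,-6.5,-88,0,0,0],[-30.1,-7.5,-88,0,0,0],[-30.1,-7.5,-88,0,0,0]]]'

```text
time: 3.0
tool_pos: [527.9, 146.4, 293.1]
tcp_rot: [-180.0, 0.1, -166.0]
ft_force: [1.6, 1.7, 1.2]
finger_gap: 0.0
grip_force: 1.0
```

```bash
cat > look.py <<'E'
from h import *
from bench import r,vision
g=np.load("g.npy")
def tm():
    st=r.sense();p=R.from_euler("z",-g[2]).apply(st["tool_pos"]-[g[0],g[1],0]);f=R.from_euler("z",-g[2]).apply(st["ft_force"]);print("TCP' ",p.round(1),"F'",f.round(1),"t",st["time"]);return p
def look(guess):
    """knob outline (dark blob nearest the guess) in top, scene, wrist -> along, across"""
    obs=[]
    for n in("top","scene","wrist"):
        s=vision.snapshot(n);c=proj(s,world(knob(*guess),g))[0]
        e=world(knob(*guess),g)[0];rad=18*s["mtx"][0,0]/np.linalg.norm(e-s["eye"])
        k=8;w=int(rad*3);x0,y0=(c-w).astype(int);x0=max(x0,0);y0=max(y0,0)
        im=s["img"][y0:int(c[1])+w,x0:int(c[0])+w];m=(im.max(2)<60).astype(np.uint8)
        m=cv2.resize(m*255,None,fx=4,fy=4,interpolation=cv2.INTER_LINEAR)
        # disc template
        R_=int(round(rad*4));t=np.zeros((2*R_+9,)*2,np.float32);cv2.circle(t,(R_+4,R_+4),R_,1,-1);t[t==0]=-1
        q=cv2.matchTemplate((m/127.5-1).astype(np.float32),t,cv2.TM_CCORR);_,v,_,l=cv2.minMaxLoc(q)
        u=np.array([(l[0]+R_+4.5)/4-.5+x0,(l[1]+R_+4.5)/4-.5+y0]);print(n,"pred",c.round(1),"found",u.round(1),"score",round(v/t.size,2))
        obs.append((s,u,v/t.size,rad))
        cv2.imwrite(f"pics/last_{n}.png",s["img"])
    f=lambda a:np.concatenate([(proj(s,world(knob(*a),g))[0]-u)*18/rad for s,u,v,rad in obs if v>.6])
    o=least_squares(f,guess);print("along,across",o.x.round(3),"knob'",knob(*o.x).round(1),"res mm",o.fun.round(1))
E
python3 -c "
from look import *
tm();look((.13,.295))"
```

```text
TCP'  [ 51.9  48.  293.1] F' [1.9 1.3 1.2] t 3.0
top pred [236.5 210. ] found [236.9 210.1] score 0.47
scene pred [306.5 220.8] found [296.4 210.1] score 0.43
wrist pred [285. 221.] found [246.1 302.6] score -0.24Traceback (most recent call last):
  File "<string>", line 3, in <module>
    tm();look((.13,.295))
         ~~~~^^^^^^^^^^^^
  File "look.py", line 22, in look
    o=least_squares(f,guess);print("along,across",o.x.round(3),"knob'",knob(*o.x).round(1),"res mm",o.fun.round(1))
    return func(*args, **kwargs)
    vector_fun = VectorFunction(
        fun_wrapped,
    ...<6 lines>...
        workers=workers
    )
    self._update_fun()
    ~~~~~~~~~~~~~~~~^^
    self.f = self.fun_wrapped(xp_copy(self.x))
             ~~~~~~~~~~~~~~~~^^^^^^^^^^^^^^^^^
    return np.atleast_1d(self.fun(x))
                         ~~~~~~~~^^^
    return self.f(x, *self.args, **self.kwargs)
           ~~~~~~^^^^^^^^^^^^^^^^^^^^^^^^^^^^^^
  File "look.py", line 21, in <lambda>
    f=lambda a:np.concatenate([(proj(s,world(knob(*a),g))[0]-u)*18/rad for s,u,v,rad in obs if v>.6])
               ~~~~~~~~~~~~~~^^^^^^^^^^^^^^^^^^^^^^^^^^^^^^^^^^^^^^^^^^^^^^^^^^^^^^^^^^^^^^^^^^^^^^^^
ValueError: need at least one array to concatenate
```

```bash
python3 - <<'E'
from look import *
s=vision.snapshot("wrist");im=s["img"].copy()
for al,c in((.13,(0,255,255)),(.1,(0,0,255)),(.16,(0,255,0))):
    q=proj(s,world(knob(al,.295),g))[0];cv2.circle(im,tuple(q.astype(int).tolist()),2,c,-1)
cv2.imwrite("pics/w2.png",im)
E
```

```text
(no output)
```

View pics/w2.png

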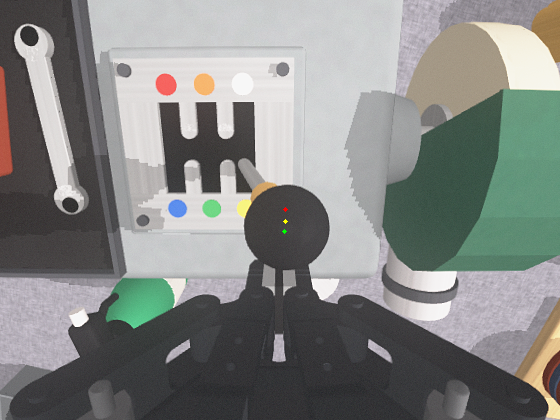

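The knob outline is centred near (286,227), so along is about 0.147 and the TCP-to-knob offset about 26 mm. I'll push on to just short of neutral.

Call:
step_arm --targets '[[[-4,-1,0,0,0,0],[-8,-2,0,0,0,0],[-12,-3,0,0,0,0],[-16,-4,0,0,0,0],[-20,-5,0,0,0,0],[-20,-5,0,0,0,0],[-20,-5,0,0,0,0]]]'

```text
time: 3.78
tool_pos: [507.8, 141.5, 292.2]
tcp_rot: [-180.0, -0.0, -166.0]
ft_force: [0.9, 0.6, 0.6]
finger_gap: 0.0
grip_force: 0.4
```

```bash
cat > hw.py <<'E'
from look import tm,g,vision
from h import *
def hw(guess,save=None):
    s=vision.snapshot("wrist");P=world(knob(*guess),g)[0];c=proj(s,P)[0]
    rad=18*s["mtx"][0,0]/np.linalg.norm(P-s["eye"]);G=cv2.GaussianBlur(s["img"],(3,3),0).max(2).astype(float)
    # max radial outward brightness step, robust to dark fingers (clipped)
    th=np.linspace(0,2*np.pi,120,endpoint=False);best=(-1,)
    for dr in(-2,-1,0,1,2,3,4):
      for dx in np.arange(-25,25.1,1):
        for dy in np.arange(-40,40.1,1):
          x=c[0]+dx;y=c[1]+dy;S=lambda q:cv2.remap(G.astype(np.float32),(x+q*np.cos(th)).astype(np.float32)[None],(y+q*np.sin(th)).astype(np.float32)[None],1,borderMode=cv2.BORDER_REPLICATE)
          v=np.clip(S(rad+dr+1.5)-S(rad+dr-1.5),-30,30).mean()
          if v>best[0]: best=(v,x,y,dr)
    u=np.array(best[1:3]);f=lambda a:proj(s,world(knob(*a),g))[0]-u
    o=least_squares(f,guess);print("pred",c.round(1),"best",best,"along,across",o.x.round(3),"knob'",knob(*o.x).round(1))
    if save:
        im=s["img"].copy();cv2.circle(im,tuple(np.round(u).astype(int).tolist()),int(rad+best[3]),(0,0,255),1);cv2.imwrite(save,im)
E
python3 -c "
from hw import *
tm();hw((.03,.295),'pics/w3.png')"
```

```text
TCP'  [ 31.2  48.  292.2] F' [1.  0.4 0.6] t 3.7833
pred [285.7 230.1] best (np.float32(25.619001), np.float64(287.74892399003613), np.float64(228.11349609046073), 0) along,across [0.025 0.3  ] knob' [  4.4  51.7 290.1]
```

Call:
step_arm --targets '[[[-2,-0.5,0,0,0,0],[-4,-1,0,0,0,0],[-4,-1,0,0,0,0],[-4,-1,0,0,0,0]]]'

```text
time: 4.17
tool_pos: [504.2, 140.6, 292.3]
tcp_rot: [-180.0, -0.0, -165.9]
ft_force: [1.7, 0.8, 1.0]
finger_gap: -0.0
grip_force: 0.7
```

```bash
python3 -c "
from hw import *
from bench import r
tm();hw((.0,.295),'pics/w3.png');print(r.sense()['joint_pos'])"
```

```text
TCP'  [ 27.5  48.1 292.3] F' [1.8 0.4 1. ] t 4.1667
pred [285.8 226.7] best (np.float32(24.983692), np.float64(288.80778656495545), np.float64(228.71906883858622), 0) along,across [0.006 0.303] knob' [  1.   52.2 290. ]
[ 9.97126103e+00 -5.21876451e+00  9.40806909e+01  1.69775388e-04
  9.11407416e+01 -9.40776629e+01]
```

The lever is in neutral (along ≈ 0.006). Next I back off, rise, turn the tool 90° so its narrow side faces the knob, and go round to the left.

Call:
step_arm --targets '[[[10,2.5,0,0,0,0],[17,4,10,0,0,0],[17,4,40,0,0,-0.1],[17,5,65,0,0,-0.22],[10,15,65,0,0,-0.34],[0,25,65,0,0,-0.46],[-10,33,65,0,0,-0.58],[-20,39,65,0,0,-0.7],[-30,42,65,0,0,-0.82],[-38,42,65,0,0,-0.94],[-38,42,65,0,0,-1.06],[-38,42,65,0,0,-1.18]]]'

```text
time: 5.22
tool_pos: [465.6, 182.7, 357.1]
tcp_rot: [-179.9, -0.0, 126.1]
ft_force: [-0.1, 0.2, 0.1]
finger_gap: -0.3
grip_force: 0.0
```

Call:
step_arm --targets '[[[0,0,0,0,0,-0.12],[0,0,0,0,0,-0.24],[0,0,0,0,0,-0.36],[0,0,0,0,0,-0.391],[0,0,0,0,0,-0.391],[0,0,0,0,0,-0.391]]]'

```text
time: 5.72
tool_pos: [466.1, 182.5, 357.0]
tcp_rot: [-180.0, 0.0, 104.1]
ft_force: [-0.6, 0.2, 0.4]
finger_gap: -0.1
grip_force: 0.0
```

```bash
python3 -c "
from hw import *
from bench import r
tm();hw((.0,.295),'pics/w4.png');print(r.sense()['tcp_rot'])"
```

```text
TCP'  [  0.7  97.9 357. ] F' [-0.5  0.3  0.4] t 5.7167
pred [276.2 296.7] best (np.float32(11.69362), np.float64(262.1543991482748), np.float64(281.73846468471845), -2) along,across [-0.055  0.354] knob' [ -9.7  60.5 286.9]
[-1.79959463e+02  4.52594152e-03  1.04136203e+02]
```

View pics/w4.png

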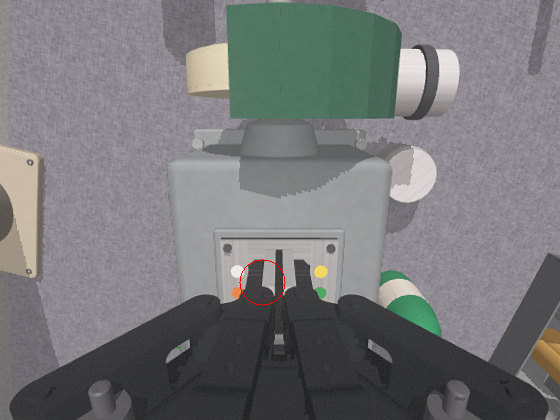

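The fingers hide the knob in this view, with the red circle a false fit. The tool is centred on the crossway, left of the knob, so I'll descend and push across using the known 26.5 mm offset.

Call:
step_arm --targets '[[[0,0,-30,0,0,0],[0,0,-58,0,0,0],[0,0,-65,0,0,0],[2,-8,-65,0,0,0],[3.6,-14.5,-65,0,0,0],[4.8,-19.4,-65,0,0,0],[6,-24.2,-65,0,0,0],[7.3,-29.1,-65,0,0,0],[8.5,-34,-65,0,0,0],[9.7,-38.8,-65,0,0,0],[9.7,-38.8,-65,0,0,0],[9.7,-38.8,-65,0,0,0]]]'

```text
time: 6.77
tool_pos: [476.1, 143.4, 292.3]
tcp_rot: [180.0, 0.0, 104.0]
ft_force: [-0.2, 1.2, 1.0]
finger_gap: 0.3
grip_force: 0.5
```

```bash
python3 -c "
from look import *
tm()
try: look((.0,.18))
except Exception as e: print(e)
for a in (.15,.18,.21): print(a,proj(vision.snapshot('top'),world(knob(0,a),g)))"
```

```text
TCP'  [  0.9  57.5 292.3] F' [0.1 1.2 1. ] t 6.7667
top pred [245.6 216.7] found [257.4 217.1] score -0.05
scene pred [303.3 212.3] found [303.1 211.6] score 0.35
wrist pred [274.6 343. ] found [237.6 368.6] score 0.51
need at least one array to concatenate
0.15 [[247.55622826 216.24232986]]
0.18 [[245.58789838 216.72699686]]
0.21 [[243.63611888 217.2133639 ]]
```

The scene view's match at (303,212) agrees with across ≈ 0.18. I'll push the rest of the way to the middle.

Call:
step_arm --targets '[[[1.2,-4.9,0,0,0,0],[2.4,-9.7,0,0,0,0],[3.6,-14.6,0,0,0,0],[4.9,-19.4,0,0,0,0],[6.1,-24.3,0,0,0,0],[7.3,-29.1,0,0,0,0],[7.3,-29.1,0,0,0,0],[7.3,-29.1,0,0,0,0]]]'

```text
time: 7.73
tool_pos: [483.3, 114.1, 292.2]
tcp_rot: [-180.0, 0.0, 104.0]
ft_force: [-0.2, 0.3, 1.7]
finger_gap: -0.0
grip_force: 0.2
```

```bash
python3 -c "
from look import *
tm()
try: look((.0,.01))
except Exception as e: print(e)"
```

```text
TCP'  [  0.8  27.4 292.2] F' [-0.1  0.4  1.7] t 7.7333
top pred [256.9 214. ] found [255.9 226.4] score -0.08
scene pred [294.6 208.9] found [291.4 207.6] score 0.32
wrist pred [274.5 346.4] found [243.9 362.4] score 0.51
need at least one array to concatenate
```

Call:
step_arm --targets '[[[-2.4,9.7,0,0,0,0],[-4,16.5,10,0,0,0],[-4,16.5,40,0,0,-0.1],[-6,16,65,0,0,-0.22],[-16,8,65,0,0,-0.34],[-26,-2,65,0,0,-0.46],[-34,-14,65,0,0,-0.58],[-39,-26,65,0,0,-0.7],[-39,-38,65,0,0,-0.82],[-39,-38,65,0,0,-0.94],[-39,-38,65,0,0,-1.06],[-39,-38,65,0,0,-1.18]]]'

```text
time: 8.88
tool_pos: [444.1, 77.3, 358.3]
tcp_rot: [180.0, -0.0, 36.1]
ft_force: [-0.1, 0.9, 0.3]
finger_gap: -0.1
grip_force: 0.0
```

Call:
step_arm --targets '[[[0,0,0,0,0,-0.12],[0,0,0,0,0,-0.24],[0,0,0,0,0,-0.36],[0,0,0,0,0,-0.391],[0,0,0,0,0,-0.391],[0,0,0,0,0,-0.391]]]'

```text
time: 9.38
tool_pos: [444.2, 77.4, 357.9]
tcp_rot: [180.0, -0.0, 14.2]
ft_force: [0.1, 0.4, 0.1]
finger_gap: -0.2
grip_force: 0.0
```

```bash
python3 -c "
from hw import *
from bench import r
tm();hw((.0,.0),'pics/w5.png');print(r.sense()['tcp_rot'])"
```

```text
TCP'  [-46.1   1.3 357.9] F' [0.2 0.4 0.1] t 9.3833
pred [280.6 165.3] best (np.float32(18.067448), np.float64(282.5668276031129), np.float64(164.3281530709967), 2) along,across [ 0.003 -0.007] knob' [  0.6  -1.2 298. ]
[ 1.79998545e+02 -2.52449787e-02  1.41690128e+01]
```

View pics/w5.png

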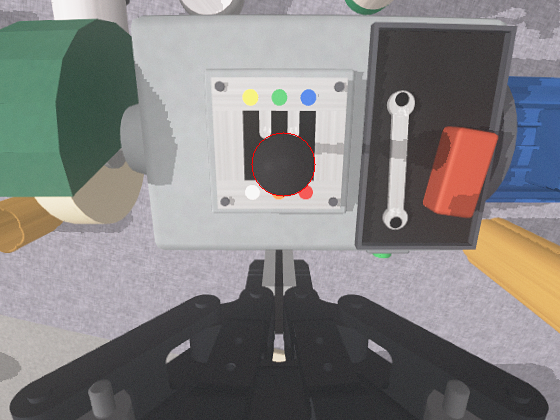

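The knob is upright at (283,164), with along 0.003 and across -0.007, in line with the middle slot. Now I descend and push to the far side.

Call:
step_arm --targets '[[[0,0,-30,0,0,0],[0,0,-58,0,0,0],[0,0,-66,0,0,0],[8,2,-66,0,0,0],[15,3.7,-66,0,0,0],[20,5,-66,0,0,0],[25,6.2,-66,0,0,0],[30,7.5,-66,0,0,0],[35,8.7,-66,0,0,0],[40,10,-66,0,0,0],[40,10,-66,0,0,0],[40,10,-66,0,0,0]]]'

```text
time: 10.43
tool_pos: [484.5, 86.8, 291.2]
tcp_rot: [-180.0, -0.0, 14.0]
ft_force: [-0.6, -0.1, -0.3]
finger_gap: -0.0
grip_force: 0.0
```

```bash
python3 -c "
from hw import *
tm();hw((.12,.0),'pics/w6.png')"
```

```text
TCP'  [ -4.7   0.6 291.2] F' [-0.6  0.1 -0.3] t 10.4333
pred [279.6 242.5] best (np.float32(17.693726), np.float64(282.64903162852175), np.float64(231.45157282877278), 2) along,across [ 0.146 -0.007] knob' [ 25.4  -1.2 296.1]
```

Call:
step_arm --targets '[[[5,1.2,0,0,0,0],[10,2.5,0,0,0,0],[15,3.7,0,0,0,0],[19,4.7,0,0,0,0],[22,5.4,0,0,0,0],[22,5.4,0,0,0,0],[22,5.4,0,0,0,0]]]'

```text
time: 11.07
tool_pos: [506.5, 92.2, 291.3]
tcp_rot: [-180.0, -0.0, 14.0]
ft_force: [-0.4, -0.7, 0.0]
finger_gap: -0.0
grip_force: 0.2
```

```bash
python3 -c "
from hw import *
tm();hw((.26,.0),'pics/w7.png')"
```

```text
TCP'  [ 17.9   0.5 291.3] F' [-0.5 -0.6  0. ] t 11.0667
pred [279.4 234.8] best (np.float32(20.476904), np.float64(281.4130710272275), np.float64(229.76245345218308), 2) along,across [ 0.272 -0.005] knob' [ 47.   -0.8 291.6]
```

Call:
step_arm --targets '[[[2,0.5,0,0,0,0],[4,1,0,0,0,0],[5,1.2,0,0,0,0],[5,1.2,0,0,0,0]]]'

```text
time: 11.45
tool_pos: [511.4, 93.4, 291.3]
tcp_rot: [-180.0, 0.0, 14.0]
ft_force: [-0.9, -0.3, -1.1]
finger_gap: 0.2
grip_force: 0.6
```

Call:
step_arm --targets '[[[1,0.25,0,0,0,0],[2,0.5,0,0,0,0],[2,0.5,0,0,0,0]]]'

```text
time: 11.7
tool_pos: [513.1, 93.8, 291.1]
tcp_rot: [-180.0, 0.0, 14.0]
ft_force: [-3.2, 0.0, -1.1]
finger_gap: -0.3
grip_force: 1.3
```

```bash
python3 -c "
from hw import *
tm();hw((.3,.0),'pics/w8.png')"
```

```text
TCP'  [ 24.8   0.5 291.1] F' [-3.1  0.8 -1.1] t 11.7
pred [279.3 233.4] best (np.float32(20.393393), np.float64(280.27981647764716), np.float64(230.4019725867043), 1) along,across [ 0.307 -0.003] knob' [ 52.9  -0.4 289.8]
```

Call:
step_arm --targets '[[[1,0.25,0,0,0,0],[1,0.25,0,0,0,0],[1,0.25,0,0,0,0]]]'

```text
time: 12.0
tool_pos: [513.8, 94.0, 291.0]
tcp_rot: [-180.0, 0.1, 14.0]
ft_force: [-4.8, -1.4, -1.4]
finger_gap: -0.1
grip_force: 2.5
```

Call:
step_arm --targets '[[[1,0.25,0,0,0,0],[1,0.25,0,0,0,0],[1,0.25,0,0,0,0]]]'

```text
time: 12.25
tool_pos: [514.4, 94.1, 290.8]
tcp_rot: [-180.0, 0.1, 14.0]
ft_force: [-5.6, -1.3, -1.4]
finger_gap: -0.3
grip_force: 3.8
```

The force is climbing past the lever's friction, so it's against the end of the slot. I'll back off, rise, and check.

Call:
step_arm --targets '[[[-5,-1.2,0,0,0,0],[-15,-3.7,0,0,0,0],[-30,-7.5,0,0,0,0],[-45,-11,15,0,0,0],[-60,-15,45,0,0,0],[-70,-17,67,0,0,0],[-70,-17,67,0,0,0],[-70,-17,67,0,0,0]]]'

```text
time: 12.92
tool_pos: [446.1, 77.3, 360.9]
tcp_rot: [179.9, -0.4, 14.0]
ft_force: [-0.9, -0.6, -0.1]
finger_gap: 0.1
grip_force: 0.0
```

```bash
python3 -c "
from hw import *
tm();hw((.31,.0),'pics/w9.png')
for n in ('scene','top'):
  s=vision.snapshot(n);print(n,proj(s,world(knob(.31,0),g)));cv2.imwrite('pics/f_'+n+'.png',s['img'])"
```

```text
TCP'  [-44.2   0.7 360.9] F' [-1.  -0.4 -0.1] t 12.9167
pred [279.3  73.7] best (np.float32(29.954647), np.float64(282.33887655573255), np.float64(70.65195284452679), 4) along,across [ 0.32 -0.01] knob' [ 55.1  -1.7 289.1]
scene [[287.87325143 223.1614911 ]]
top [[253.03806001 193.93249454]]
```

View pics/w9.png

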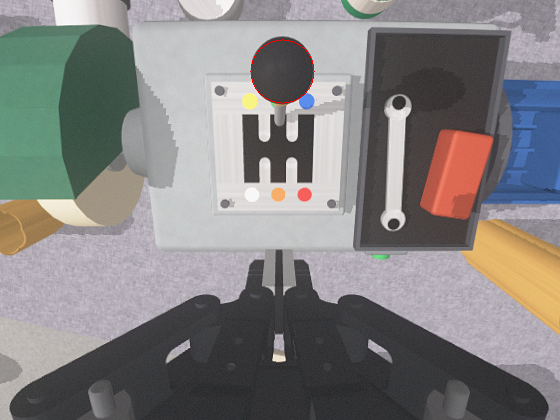

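The knob is at (282,71), with along about 0.31–0.32 and across about 0. The lever is home in the green slot, nothing else has moved, and the gripper is clear.

```bash
python3 -c "
from bench import r
print(r.hand_in())"
```

```text
the job is handed in; nothing more can be done
None
```

I pushed the lever from yellow back to neutral, across to the middle and fully home in the green slot (along ≈ 0.31–0.32 rad), left it clear of the gripper, and handed the job in at about 13 s.

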